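# Sort the stray standoffs into their cups

## Task

Clear the three stray brass standoffs off the bench: the two long ones go into the tall blue cup, the short one into the low yellow cup. The cups are narrower than the standoffs are long, so each must go in end first, right down to the bottom. Leave both cups standing where they are, without tipping them or shoving them along, and leave everything else on the bench alone.

Things in the scene. Friction and masses are not known exactly. Their poses are not given: they have to be found in the camera images.
- long_1: loose brass hexagonal standoff, 85 mm long and 10 mm across flats, lying on the bench at any yaw; its own x axis runs along its length; origin at mid-length, 5 mm to one side of the axis (the underside as it lies at the start); both ends are alike
- long_1_mid (a point): centre of the 85 mm standoff long_1, on its axis at mid-length; x axis along its length
- long_2: loose brass hexagonal standoff, 85 mm long and 10 mm across flats, lying on the bench at any yaw; its own x axis runs along its length; origin at mid-length, 5 mm to one side of the axis (the underside as it lies at the start); both ends are alike
- long_2_mid (a point): centre of the 85 mm standoff long_2, on its axis at mid-length; x axis along its length
- short_1: loose brass hexagonal standoff, 60 mm long and 10 mm across flats, lying on the bench at any yaw; its own x axis runs along its length; origin at mid-length, 5 mm to one side of the axis (the underside as it lies at the start); both ends are alike
- short_1_mid (a point): centre of the 60 mm standoff short_1, on its axis at mid-length; x axis along its length
- tall_cup: loose round blue cup, mouth up, 0.35 kg: outer diameter 54 mm, inner diameter 46 mm, height 63 mm, inner floor 5 mm above its origin; origin at the centre of the underside, z axis up
- low_cup: loose round yellow cup, mouth up, 0.35 kg: outer diameter 42 mm, inner diameter 34 mm, height 49 mm, inner floor 5 mm above its origin; origin at the centre of the underside, z axis up
- screwdriver: bystander, not part of the job: red-handled screwdriver, 190 mm long, lying on the bench; origin at its underside
- choke: bystander, not part of the job: copper-coloured toroid choke lying flat, 42 mm across, 14 mm high; origin at its underside
- capacitor: bystander, not part of the job: black cylindrical capacitor standing up, 30 mm diameter, 40 mm high; origin at its underside
- heatsink: bystander, not part of the job: small finned aluminium heat sink, 40 x 34 x 22 mm; origin at its underside
- relay: bystander, not part of the job: light grey box-shaped relay on a black foot, 30 x 24 x 22 mm; origin at its underside

How it is judged:
By the outcome, as a careful person would: the job done as asked, in the order asked, and still so for the second after the job is handed in, with the robot touching nothing.
It also fails if it takes over 72 s, if anything falls off the work surface, if the arm or the gripper's body presses on something with over 40 N, if the wrist force passes 120 N, or if a joint passes its speed limit or range.

## Robot

A 6-joint arm with a two-finger parallel gripper is mounted at the origin on the work surface. World frame = base frame: x ahead of the robot, y to its left, z up, the work surface at z = 0. Lengths are in m, angles in rad, forces in N, time in s.
With the tool pointing down it reaches from about 0.275 to 0.75 m from the base axis. Payload 10.2 kg.
Tool frame: the origin (TCP) lies between the finger pads; the fingertips stand 25 mm ahead of it and the grasp point (between the pads) lies 6 mm ahead of it; z points along the fingers, y is the direction in which the jaws open and shut (so a half turn about z gives the same grasp; the last joint's range is limited). The gripper opens to 85 mm and grips with 20 to 120 N. Pads are 22 mm wide; open, the fingers measure 114 mm over their backs; the gripper's body (76 mm by 85 mm) begins 54 mm behind the grasp point. The pads swing forward as they close: fully open they stand 13 mm farther back than shut.
Start: joints at [-1.5, 0.313, 1.498, -0, 1.331, -0.223], TCP at [0.152, -0.503, 0.256] pointing down, gripper open.
Joint ranges: [-2.94, 2.94], [-0.97, 2.17], [0.19, 2.56], [-1.23, 4.37], [0.02, 3.11], [-2.88, 2.88]. Speed limits (rad/s): [2.39, 2.39, 3.01, 3.14, 3.14, 3.14].

## Interface

Orientations are given as a unit quaternion [w, x, y, z].
In Python, from cell import sensors, cams, ticket gives the robot as it stands.
- The arm moves only by the shell command python3 -m handwheel 'ROWS' [FORCE]. ROWS is JSON, a list that holds one entry, the list of rows, each a list of 7 numbers: the shift along the tool's x, y, z in units of 25 mm (1.0 is 25 mm), then the turn, a rotation vector about the tool's x, y, z in degrees, then the finger opening in mm, from 0 to 85.4. In form: [[[tx, ty, tz, wx, wy, wz, grip], ...]]. A call has 1 to 10 rows; each row shifts and turns the commanded pose from where the row before left it, along the tool's axes as they then stand; what a row does not reach is not made up. A row lasts 1/10 s, in which the tool goes at most 50 mm and 8.59 degrees, less where a joint would pass 70% of its speed; a pose out of reach is approached as far as the arm can. A call is refused whole if a number of a shift passes 1 or a number of a turn 8.59, either way. A call with a gripper value outside its range is refused whole. The fingers move at their own pace and stop on an object; FORCE is the grip in N (left out, the last holds). Time passes only in rows, so rows that do not move let the fingers close. It gives the time, the measured TCP pose, the force and the opening at its end, in the units of the state.
- sensors.state(): the state, without advancing time (a new reading comes with each control period).
- cams.get_image(name): name is "scene" or "top"; returns (picture, depth): 480x640x3 uint8, red, green, blue; 480x640 float32, m along the optical axis (not along the pixel's ray), 0 where there is no reading.
- cams.camera_params(name): a dict with "fov_y" (degrees; the focal length in pixels is half the picture's height over the tangent of half this angle, whatever the lens; pixels are square), "cx", "cy" (the principal point, pixels), "xyz" and "attitude" of the camera in the world. Camera axes: x right, y up, looking along -z (the intrinsics and any distortion apply to the point x, -y, -z); pixel columns grow to the right and rows downward; lengths in m; the calibration is good to about 2 mm. A picture is of the moment at which its call begins. camera_params takes no time and is no camera call.
- ticket.job_done(): hands the job in, once; it reports no verdict.
Trained networks look in the newest picture that a camera, given by its name, has taken for a name from the list of things; names that differ only in an ending like _2 or _b are one class to them, and where a whole thing is asked for, a point or a joint stands for the part that bears it (a point fixed in the world has none). Each returns a list of dicts, best first, with "confidence" (0 to 1); they miss things now and then, are a little off and sometimes report something else, mostly with a low value. They report only what shows in the picture. A call takes as long as a camera call.
- cams.outline_of(query, camera): "mask" (480x640 bool, what is visible of it).
- cams.tip_of(query, camera): "point" ([x, y, z] in m, in the coordinates of the camera as it stood for that picture, good to about 4 mm: a listed point, or the origin of a listed thing).
The state is a dict: "time_s": time; "joint_pos": joint angles; "joint_velocities": joint speeds; "effort": joint torques, N m; "eef_pos": TCP position; "orientation": TCP orientation; "ft_force": force on the tool from outside, world axes, zero at the start; "wrist_torque": the same for the moment, N m; "finger_gap": finger opening in m.
Only numpy, scipy, OpenCV 4.12 (cv2) and the standard library are available. Lean on these libraries where they do the work, as an engineer would, in place of code of your own. Each camera call takes 0.05 s, during which the arm holds its last target. There are 200 camera calls.

## Working session

There is one attempt and no reset: what is moved stays moved. The work goes in short steps, Python scripts to look and compute and a shell command to move; the robot and the scene stay as the last step left them, time stands still between calls to the robot, and variables do not carry over. Pictures are saved under pics/ and viewed, about 8 in all and at most 12, crops included, and the job is handed in when it is done.

```bash
ls; mkdir -p pics; python3 - <<'E'
from cell import sensors,cams
import cv2,numpy as np
s=sensors.state();print({k:np.round(v,3).tolist() for k,v in s.items()})
for n in("scene","top"):
    im,d=cams.get_image(n);cv2.imwrite(f"pics/{n}0.png",im[:,:,::-1]);print(n,cams.camera_params(n))
E
```

```text
pics
{'time_s': 0.0, 'joint_pos': [-1.5, 0.313, 1.498, -0.0, 1.331, -0.223], 'joint_velocities': [-0.0, 0.0, 0.001, 0.0, -0.0, -0.001], 'effort': [-0.0, -41.226, -25.974, -0.0, 0.004, -0.0], 'eef_pos': [0.152, -0.502, 0.256], 'orientation': [-0.001, 0.989, 0.146, 0.0], 'ft_force': [0.085, 0.321, 0.545], 'wrist_torque': [0.013, 0.02, -0.019], 'finger_gap': 0.086}
scene {'fov_y': 48.942764328533244, 'cx': 320.1532601840727, 'cy': 245.99431562177426, 'xyz': array([ 1.06693786, -0.48760498,  0.75698726]), 'attitude': array([0.85677474, 0.35029277, 0.1503169 , 0.34732816])}
top {'fov_y': 43.88351179138955, 'cx': 319.98438739971067, 'cy': 243.03927855897535, 'xyz': array([0.46452216, 0.01455228, 1.07803573]), 'attitude': array([-0.70159987, -0.02939378,  0.03571451,  0.71106828])}
```

View pics/top0.png

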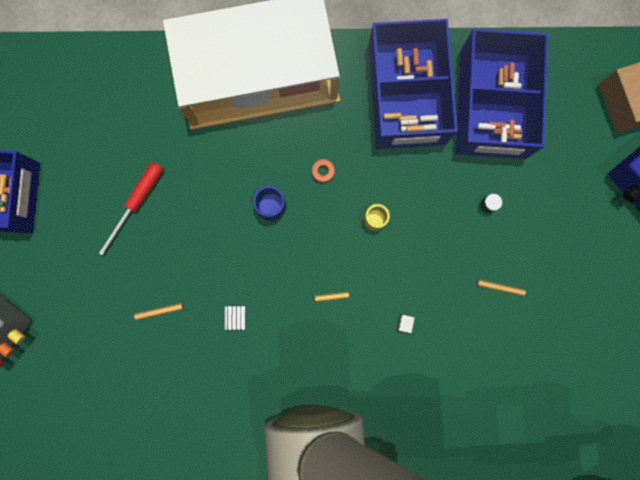

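View pics/scene0.png

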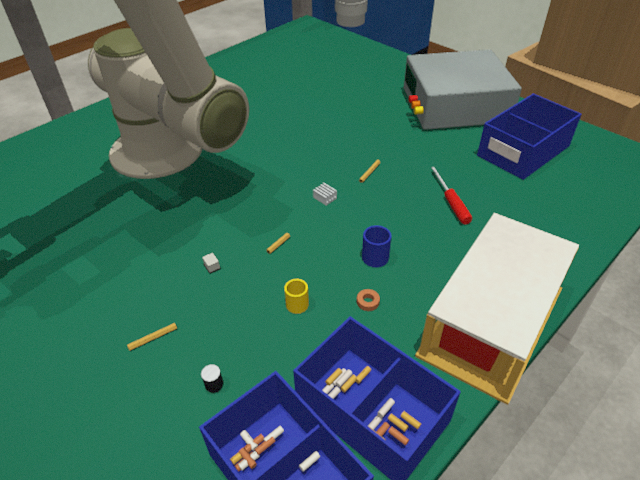

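Top view: blue cup at px (269,203), yellow (376,217). Long standoffs at (159,312) and (502,288), the short one at (332,297), all lying roughly along world y. The scene view agrees. Next I'll measure these.

```bash
cat > h.py <<'E'
from cell import sensors,cams
import cv2,numpy as np
from scipy.spatial.transform import Rotation as R
def cam(n):
    p=cams.camera_params(n);q=p["attitude"];f=240/np.tan(np.radians(p["fov_y"]/2))
    return f,p["cx"],p["cy"],np.array(p["xyz"]),R.from_quat([*q[1:],q[0]]).as_matrix()
def plane(n,uv,z):
    f,cx,cy,t,M=cam(n);uv=np.atleast_2d(uv).astype(float)
    r=np.c_[(uv[:,0]-cx)/f,-(uv[:,1]-cy)/f,-np.ones(len(uv))]@M.T
    return t+r*((z-t[2])/r[:,2])[:,None]
def cloud(n,m,d):
    f,cx,cy,t,M=cam(n);v,u=np.nonzero(m&(d>0));k=d[v,u]
    return np.c_[(u-cx)/f*k,-(v-cy)/f*k,-k]@M.T+t
def rods(n,q,mind=.4):
    for o in cams.outline_of(q,n):
        if o["confidence"]<mind: continue
        v,u=np.nonzero(o["mask"]);P=plane(n,np.c_[u,v],.006)[:,:2]
        c,s,a=cv2.minAreaRect(P.astype(np.float32)*1000)
        w=np.linalg.svd(P-P.mean(0),full_matrices=False)[2][0]
        print(n,q,round(o["confidence"],2),"c",np.round(np.array(c)/1000,4),"mean",P.mean(0).round(4),"size",np.round(s,1),"ang",round(np.degrees(np.arctan2(w[1],w[0]))%180,1),"px",u.mean().round(),v.mean().round())
E
python3 - <<'E'
from h import *
for n in("top","scene"):
    im,d=cams.get_image(n)
    for q in("long_1","short_1"): rods(n,q)
    for q,h in(("tall_cup",.063),("low_cup",.049)):
        for o in cams.outline_of(q,n)[:1]:
            m=o["mask"];P=cloud(n,m,d);r=P[P[:,2]>h-.006];c,rad=cv2.minEnclosingCircle(r[:,:2].astype(np.float32))
            print(n,q,o["confidence"],"rim",np.round(c,4),round(rad,4),"zmax",np.percentile(P[:,2],98).round(4),len(r))
    f,cx,cy,t,M=cam(n)
    for q in("tall_cup","low_cup","long_1_mid","short_1_mid"):
        for o in cams.tip_of(q,n)[:3]: print(n,"tip",q,round(o["confidence"],2),(M@np.array(o["point"])+t).round(4))
E
```

```text
top long_1 0.75 c [ 0.4776 -0.3198] mean [ 0.4775 -0.3219] size [88.6 13.5] ang 77.0 px 502.0 288.0
top long_1 0.52 c [0.4436 0.2956] mean [0.4445 0.2939] size [13.  85.4] ang 101.7 px 159.0 312.0
top short_1 0.63 c [ 0.4671 -0.0148] mean [ 0.4668 -0.014 ] size [16.8 63.4] ang 94.9 px 331.0 297.0
top tall_cup 0.87 rim [0.6314 0.0935] 0.0269 zmax 0.0653 197
top low_cup 0.62 rim [ 0.6057 -0.0948] 0.0207 zmax 0.0513 160
top tip low_cup 0.89 [ 0.6046 -0.0909 -0.0032]
top tip long_1_mid 0.53 [0.4428 0.2936 0.0021]
top tip short_1_mid 0.63 [ 0.4637 -0.014   0.0047]
scene long_1 0.82 c [ 0.4796 -0.3185] mean [ 0.4795 -0.3192] size [85.8 15.7] ang 76.6 px 152.0 336.0
scene short_1 0.44 c [ 0.4678 -0.014 ] mean [ 0.468  -0.0145] size [13.3 63.2] ang 97.2 px 278.0 243.0
scene tall_cup 0.59 rim [0.6327 0.0939] 0.0278 zmax 0.0639 222
scene tip tall_cup 0.81 [0.6295 0.0937 0.0015]
scene tip low_cup 0.66 [ 0.6069 -0.0899 -0.0008]
scene tip long_1_mid 0.69 [0.4458 0.2933 0.0029]
scene tip short_1_mid 0.59 [ 0.4683 -0.0137  0.008 ]
scene tip short_1_mid 0.3 [ 0.4484  0.2982 -0.0021]
```

```bash
python3 -m handwheel '[[[0,0,0,0,0,-8.5,85],[0,0,0,0,0,-8.5,85],[0,0,0,0,0,-8.5,85],[0,0,0,0,0,-8.5,85],[0,0,0,0,0,-8.5,85],[0,0,0,0,0,-8.5,85],[0,0,0,0,0,-8.5,85],[0,0,0,0,0,-8.5,85],[0,0,0,0,0,0,85]]]' 60; python3 -c "
from cell import sensors;s=sensors.state();print(s['joint_pos'],s['orientation'],s['eef_pos'])"
```

```text
time_s: 1.9
eef_pos: [0.152, -0.5025, 0.2563]
orientation: [-0.0, 0.738, 0.675, 0.0]
ft_force: [-0.7, 0.1, -0.8]
finger_gap: 0.0847
[-1.50038143e+00  3.12921958e-01  1.49774174e+00 -9.05502862e-06
  1.33097933e+00 -1.41154237e+00] [-2.24645418e-05  7.37807600e-01  6.75011070e-01  1.22048777e-05] [ 0.15202914 -0.50250236  0.25626721]
```

```bash
python3 -m handwheel '[[[0,0.9,0,0,0,8.1,85],[0,1,0,0,0,0,85],[0,1,0,0,0,0,85],[0,1,0,0,0,0,85],[0,1,0,0,0,0,85],[0,1,0,0,0,0,85],[0,1,0,0,0,0,85],[0,1,0,0,0,0,85],[0,1,0,0,8.5,0,85],[0,0,0,0,0,0,85]]]'; python3 -c "
from cell import sensors;s=sensors.state();print(s['joint_pos'].round(3))"
```

```text
time_s: 2.9
eef_pos: [0.3705, -0.5516, 0.2529]
orientation: [-0.049, 0.783, 0.617, 0.06]
ft_force: [0.0, 0.8, -1.2]
finger_gap: 0.0851
[-1.186  0.704  0.908  0.088  1.657 -0.949]
```

Tilting by +wy drives q4 positive, towards mid-range. So I'll grip each rod near its +y end and tilt about +y to stand it up.

```bash
python3 -m handwheel '[[[0,0,0,0,-8.5,0,85],[1,0.2,0.5,0,0,0,85],[1,0.2,0.5,0,0,0,85],[1,0.2,0.5,0,0,0,60],[1,0.2,0.5,0,0,0,60],[1,0.2,0.5,0,0,0,60],[1,0.2,0.5,0,0,0,60],[1,0.2,0.5,0,0,0,60],[1,0.2,0.5,0,0,0,60],[1,0.2,0.5,0,0,0,60]]]'; python3 -m handwheel '[[[1,0.2,0.5,0,0,0,60],[1,0.08,0.5,0,0,0,60],[0.25,0,0.5,0,0,0,60],[0,0,0,0,0,0,60],[0,0,0,0,0,0,60]]]'
python3 - <<'E'
from h import *
im,d=cams.get_image("top");rods("top","long_1");cv2.imwrite("pics/t1.png",cv2.resize(im[150:400,350:640],None,fx=2,fy=2)[:,:,::-1])
s=sensors.state();print(s['joint_pos'].round(3),s['eef_pos'],R.from_quat(s['orientation'][[1,2,3,0]]).as_matrix().round(3))
E
```

```text
time_s: 3.9
eef_pos: [0.4644, -0.3408, 0.1438]
orientation: [0.001, 0.785, 0.619, -0.0]
ft_force: [0.4, -0.5, 0.5]
finger_gap: 0.0597
time_s: 4.4
eef_pos: [0.484, -0.2895, 0.1067]
orientation: [0.001, 0.785, 0.62, -0.0]
ft_force: [0.3, -0.3, -0.2]
finger_gap: 0.06
top long_1 0.86 c [0.4437 0.296 ] mean [0.4437 0.2972] size [11.2 85.4] ang 102.1 px 157.0 312.0
top long_1 0.6 c [ 0.4865 -0.2872] mean [ 0.4862 -0.2867] size [19.8 12.6] ang 82.8 px 482.0 284.0
[-0.747  0.553  1.556 -0.     1.03  -0.513] [ 0.48412098 -0.28984924  0.10703356] [[ 0.231  0.973  0.001]
 [ 0.973 -0.231 -0.001]
 [-0.001  0.001 -1.   ]]
```

```bash
python3 -m handwheel '[[[0,0.04,0.8,0,0,0,60],[0,0,0.8,0,0,0,60],[0,0,0.8,0,0,0,60],[0,0,0.5,0,0,0,60],[0,0,0.3,0,0,0,60],[0,0,0,0,0,0,30],[0,0,0,0,0,0,5],[0,0,0,0,0,0,5],[0,0,0,0,0,0,5],[0,0,0,0,0,0,5]]]' 60; python3 -m handwheel '[[[0,0,0,0,0,0,5],[0,0,0,0,0,0,5],[0,0,-0.5,0,0,0,5],[0,0,-1,0,0,0,5],[0,0,-1,0,0,0,5],[0,0,-1,0,0,0,5],[0,0,-1,0,0,0,5],[0,0,-1,0,0,0,5],[0,0,-0.5,0,0,0,5],[0,0,0,0,0,0,5]]]'
```

```text
time_s: 5.5
eef_pos: [0.4856, -0.2892, 0.0273]
orientation: [0.001, 0.784, 0.621, 0.0]
ft_force: [-1.4, -0.2, 5.8]
finger_gap: 0.0083
time_s: 6.5
eef_pos: [0.4857, -0.2892, 0.1781]
orientation: [0.002, 0.784, 0.621, 0.0]
ft_force: [-0.6, -0.0, -0.1]
finger_gap: 0.008
```

```bash
python3 - <<'E'
from h import *
im,d=cams.get_image("scene");cv2.imwrite("pics/s1.png",cv2.resize(im[180:420,40:340],None,fx=2.5,fy=2.5)[:,:,::-1])
E
```

```text
(no output)
```

View pics/s1.png

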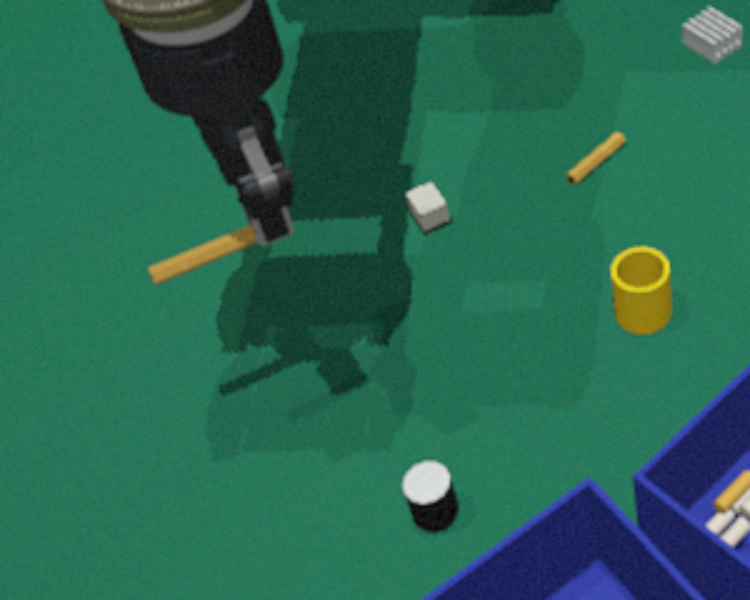

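Held near its +y end and roughly level. Now carry it to the blue cup and tilt.

```bash
python3 -m handwheel '[[[0,0,-0.5,0,0,-6.6,5],[0,0,-0.5,0,0,-6.6,5],[0.95,0.36,0,0,0,0,5],[0.95,0.36,0,0,0,0,5],[0.95,0.36,0,0,0,0,5],[0.95,0.36,0,0,0,0,5],[0.95,0.36,0,0,0,0,5],[0.95,0.36,0,0,0,0,5],[0.95,0.36,0,0,0,0,5],[0.95,0.36,0,0,0,0,5]]]'; python3 -m handwheel '[[[0.95,0.36,0,0,0,0,5],[0.95,0.36,0,0,0,0,5],[0.95,0.36,0,0,0,0,5],[0.95,0.36,0,0,0,0,5],[0.95,0.36,0,0,0,0,5],[0.95,0.36,0,0,0,0,5],[0.95,0.36,0,0,0,0,5],[0.95,0.36,0,0,0,0,5],[0,0,0,0,8,0,5],[0,0,0,0,8.59,0,5]]]'; python3 -m handwheel '[[[0,0,0,0,8.59,0,5],[0,0,0,0,8.59,0,5],[0,0,0,0,8.59,0,5],[0,0,0,0,8.59,0,5],[0,0,0,0,8.59,0,5],[0,0,0,0,8.59,0,5],[0,0,0,0,0,0,5],[0,0,0,0,0,0,5]]]'
python3 - <<'E'
from h import *
s=sensors.state();print(s['joint_pos'].round(3),s['eef_pos'].round(4),R.from_quat(s['orientation'][[1,2,3,0]]).as_matrix().round(3))
im,d=cams.get_image("scene");cv2.imwrite("pics/s2.png",cv2.resize(im[60:360,220:620],None,fx=2,fy=2)[:,:,::-1])
E
```

```text
time_s: 7.55
eef_pos: [0.5572, -0.0977, 0.1996]
orientation: [-0.001, 0.708, 0.707, -0.001]
ft_force: [-0.4, -0.4, -0.4]
finger_gap: 0.0079
time_s: 8.55
eef_pos: [0.6294, 0.0929, 0.1999]
orientation: [-0.105, 0.699, 0.7, 0.104]
ft_force: [0.8, 0.0, -0.6]
finger_gap: 0.0081
time_s: 9.35
eef_pos: [0.6296, 0.0909, 0.2001]
orientation: [-0.395, 0.587, 0.586, 0.395]
ft_force: [0.4, 0.0, -0.3]
finger_gap: 0.0084
[-0.375  0.767  1.322  1.051  1.679 -0.618] [0.6296 0.0909 0.2001] [[ 0.003  1.     0.001]
 [ 0.375 -0.002  0.927]
 [ 0.927 -0.002 -0.375]]
```

View pics/s2.png

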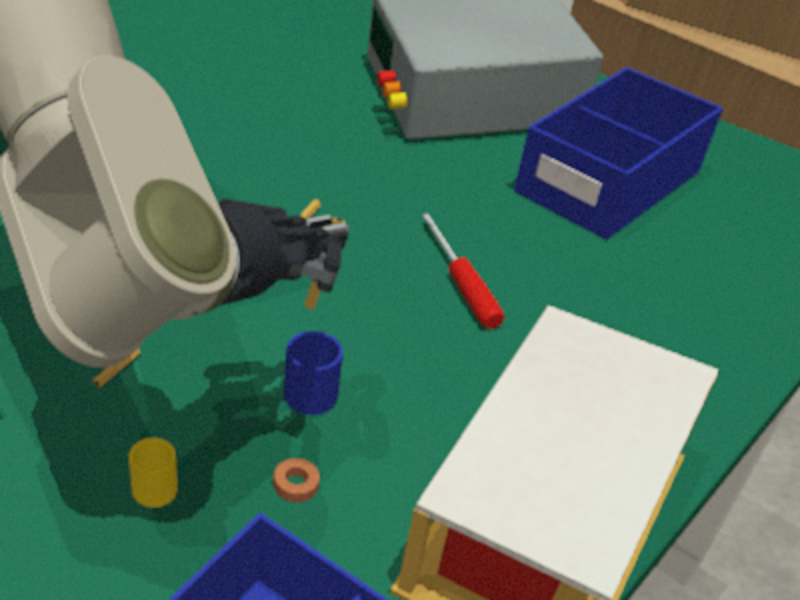

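The rod is held upright with its lower end at crop px (312,295), above the blue cup. I'll measure where that end is.

```bash
cat >> h.py <<'E'
def held():
    T=sensors.state()['eef_pos']
    for n in("scene","top"):
        im,d=cams.get_image(n);hsv=cv2.cvtColor(im,cv2.COLOR_RGB2HSV)
        m=(hsv[:,:,0]>10)&(hsv[:,:,0]<28)&(hsv[:,:,1]>130)&(hsv[:,:,2]>70)
        P=cloud(n,m,d);P=P[np.all(abs(P[:,:2]-T[:2])<.06,1)&(P[:,2]>.03)]
        if len(P)<5: print(n,"few",len(P));continue
        o=np.argsort(P[:,2]);k=max(3,len(P)//8)
        print(n,len(P),"low",np.median(P[o[:k]],0).round(4),"zmin",P[:,2].min().round(4),"high",np.median(P[o[-k:]],0).round(4),"dir",np.linalg.svd(P-P.mean(0),full_matrices=False)[2][0].round(3))
E
python3 -c "
from h import *
held()"
```

```text
scene 65 low [0.6323 0.0829 0.1272] zmin 0.1243 high [0.6275 0.1112 0.2048] dir [-0.074  0.236  0.969]
top 22 low [0.634  0.106  0.1897] zmin 0.1805 high [0.6299 0.1116 0.2054] dir [-0.128  0.302  0.945]
```

```bash
python3 -m handwheel '[[[0,0.1,0.07,0,0,0,5],[-0.69,0,0.28,0,0,0,5],[-0.69,0,0.28,0,0,0,5],[-0.69,0,0.28,0,0,0,5],[-0.69,0,0.28,0,0,0,5],[-0.4,0,0.16,0,0,0,5],[-0.3,0,0.12,0,0,0,5],[0,0,0,0,0,0,5],[0,0,0,0,0,0,5]]]'
python3 - <<'E'
from h import *
held()
im,d=cams.get_image("scene");cv2.imwrite("pics/s3.png",cv2.resize(im[160:320,280:480],None,fx=3,fy=3)[:,:,::-1])
E
```

```text
time_s: 10.4
eef_pos: [0.6324, 0.0928, 0.1078]
orientation: [-0.396, 0.586, 0.586, 0.397]
ft_force: [0.6, 0.2, -0.8]
finger_gap: 0.008
scene 12 low [0.6307 0.0922 0.0442] zmin 0.0425 high [0.6359 0.1155 0.1111] dir [0.024 0.342 0.939]
top 18 low [0.6371 0.1064 0.0882] zmin 0.0788 high [0.631  0.1142 0.1115] dir [-0.181  0.311  0.933]
```

View pics/s3.png

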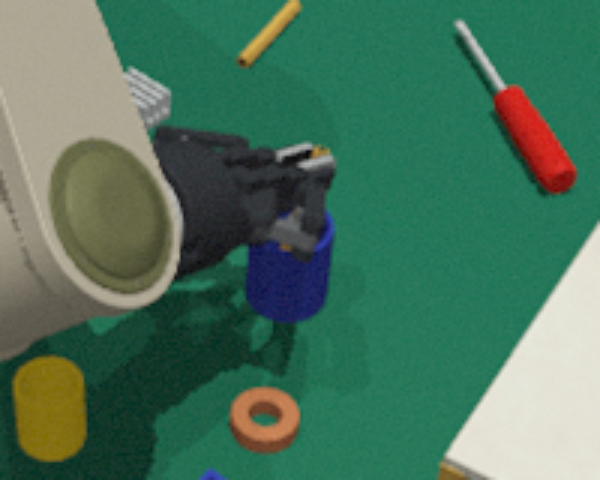

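The rod's end is inside the cup, with no contact force. Release and back off.

```bash
python3 -m handwheel '[[[0,0,0,0,0,0,20],[0,0,0,0,0,0,30],[0,0,0,0,0,0,40],[0,0,0,0,0,0,40],[0,0,-0.5,0,0,0,40],[0,0,-0.8,0,0,0,40],[0,0,-1,0,0,0,40],[0.5,0,-1,0,0,0,40],[1,0,-0.5,0,0,0,40],[1,0,0,0,0,0,40]]]'; python3 -m handwheel '[[[0.5,0,0,0,-8.59,0,40],[0,0,0,0,-8.59,0,40],[0,0,0,0,-8.59,0,40],[0,0,0,0,-8.59,0,40],[0,0,0,0,-8.59,0,40],[0,0,0,0,-8.59,0,60],[0,0,0,0,-8.59,0,60],[0,0,0,0,-8,0,60]]]'
python3 - <<'E'
from h import *
im,d=cams.get_image("scene");cv2.imwrite("pics/s4.png",cv2.resize(im[160:320,280:480],None,fx=3,fy=3)[:,:,::-1])
s=sensors.state();print(s['joint_pos'].round(3),s['eef_pos'].round(4),s['orientation'].round(3))
E
```

```text
time_s: 11.55
eef_pos: [0.6325, 0.0246, 0.2026]
orientation: [-0.394, 0.587, 0.585, 0.397]
ft_force: [-0.4, -0.0, -0.3]
finger_gap: 0.0401
time_s: 12.35
eef_pos: [0.6325, 0.0309, 0.2142]
orientation: [0.003, 0.708, 0.706, -0.001]
ft_force: [-0.8, -0.6, 0.1]
finger_gap: 0.0598
[-0.128  0.584  1.202 -0.012  1.351 -0.125] [0.6323 0.0333 0.2143] [ 0.005  0.707  0.707 -0.003]
```

View pics/s4.png

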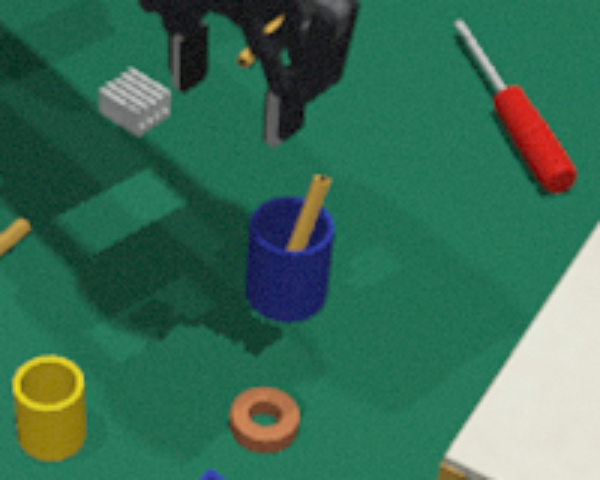

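First rod is in, leaning and its lower end down in the cup, with the cup unmoved. Now the left long one.

```bash
python3 -m handwheel '[[[0.97,-0.65,0,0,0,0,60],[0.97,-0.65,0,0,0,0,60],[0.97,-0.65,0,0,0,0,60],[0.97,-0.65,0,0,0,0,60],[0.97,-0.65,0,0,0,0,60],[0.97,-0.65,0.3,0,0,0,60],[0.97,-0.65,0.3,0,0,0,60],[0.97,-0.65,0.4,0,0,0,60],[0.97,-0.65,0.5,0,0,0,60],[0.97,-0.65,0.5,0,0,0,60]]]'; python3 -m handwheel '[[[0.97,-0.65,0.5,0,0,0,60],[0.97,-0.65,0.5,0,0,0,60],[0,0,0.6,0,0,-6,60],[0,0,0.6,0,0,-5.9,60],[0,0,0,0,0,0,60],[0,0,0,0,0,0,60]]]'
python3 - <<'E'
from h import *
im,d=cams.get_image("scene");rods("scene","long_1")
s=sensors.state();print(s['joint_pos'].round(3),s['eef_pos'].round(4),R.from_quat(s['orientation'][[1,2,3,0]]).as_matrix().round(3))
E
```

```text
time_s: 13.4
eef_pos: [0.4699, 0.2751, 0.1626]
orientation: [-0.001, 0.709, 0.706, 0.0]
ft_force: [-0.0, 0.1, 0.5]
finger_gap: 0.0598
time_s: 14.0
eef_pos: [0.4382, 0.3232, 0.108]
orientation: [-0.0, 0.632, 0.775, 0.0]
ft_force: [-0.0, -0.1, -0.1]
finger_gap: 0.0601
scene long_1 0.55 c [0.4459 0.2944] mean [0.446  0.2927] size [11.7 83.3] ang 102.9 px 369.0 171.0
scene long_1 0.43 c [0.5984 0.16  ] mean [0.5987 0.159 ] size [11.6 72.7] ang 115.1 px 383.0 231.0
[0.421 0.515 1.617 0.    1.008 0.217] [0.4383 0.3235 0.1084] [[-0.202  0.979  0.001]
 [ 0.979  0.202  0.001]
 [ 0.001  0.001 -1.   ]]
```

```bash
python3 -m handwheel '[[[0,0.03,0.8,0,0,0,60],[0,0,0.8,0,0,0,60],[0,0,0.8,0,0,0,60],[0,0,0.5,0,0,0,60],[0,0,0.36,0,0,0,60],[0,0,0,0,0,0,30],[0,0,0,0,0,0,5],[0,0,0,0,0,0,5],[0,0,0,0,0,0,5],[0,0,0,0,0,0,5]]]' 60; python3 -m handwheel '[[[0,0,0,0,0,0,5],[0,0,0,0,0,0,5],[0,0,-0.5,0,0,0,5],[0,0,-1,0,0,0,5],[0,0,-1,0,0,0,5],[0,0,-1,0,0,0,5],[0,0,-1,0,0,0,5],[0,0,-1,0,0,0,5],[0,0,-1,0,0,6,5],[0,0,-0.5,0,0,6,5]]]'
python3 - <<'E'
from h import *
s=sensors.state();print(s['eef_pos'].round(4))
im,d=cams.get_image("top");cv2.imwrite("pics/t5.png",cv2.resize(im[170:370,100:360],None,fx=2,fy=2)[:,:,::-1])
hsv=cv2.cvtColor(im,cv2.COLOR_RGB2HSV)
m=(hsv[:,:,0]>10)&(hsv[:,:,0]<28)&(hsv[:,:,1]>130)&(hsv[:,:,2]>70);P=cloud("top",m,d)
P=P[np.all(abs(P[:,:2]-[.632,.094])<.04,1)&(P[:,2]>.01)];o=np.argsort(P[:,2]);print(P[o].round(3)[::4])
E
```

```text
time_s: 15.1
eef_pos: [0.4386, 0.3243, 0.0268]
orientation: [0.0, 0.63, 0.776, 0.001]
ft_force: [-0.9, 0.4, 6.2]
finger_gap: 0.0084
time_s: 16.1
eef_pos: [0.4385, 0.3242, 0.204]
orientation: [0.001, 0.71, 0.705, 0.002]
ft_force: [0.3, 0.4, -1.2]
finger_gap: 0.0083
[0.4385 0.3242 0.204 ]
[[0.629 0.086 0.012]
 [0.632 0.086 0.021]
 [0.633 0.089 0.024]
 [0.631 0.091 0.028]
 [0.63  0.092 0.033]
 [0.631 0.094 0.036]
 [0.631 0.095 0.04 ]
 [0.632 0.1   0.045]
 [0.634 0.1   0.05 ]
 [0.632 0.101 0.054]
 [0.631 0.102 0.056]
 [0.634 0.105 0.061]
 [0.631 0.107 0.067]
 [0.63  0.108 0.068]
 [0.632 0.11  0.072]
 [0.63  0.109 0.074]
 [0.632 0.113 0.077]
 [0.631 0.114 0.08 ]
 [0.634 0.115 0.083]
 [0.632 0.115 0.086]]
```

```bash
python3 -m handwheel '[[[-0.94,0.82,0,0,0,0,5],[-0.94,0.82,0,0,0,0,5],[-0.94,0.82,0,0,0,0,5],[-0.94,0.82,0,0,0,0,5],[-0.94,0.82,0,0,0,0,5],[-0.94,0.82,0,0,0,0,5],[-0.94,0.82,0,0,0,0,5],[-0.94,0.82,0,0,0,0,5],[-0.94,0.82,0,0,0,0,5],[-0.94,0.82,0,0,0,0,5]]]'; python3 -m handwheel '[[[0,0,0,0,8.1,0,5],[0,0,0,0,8.59,0,5],[0,0,0,0,8.59,0,5],[0,0,0,0,8.59,0,5],[0,0,0,0,8.59,0,5],[0,0,0,0,8.59,0,5],[0,0,0,0,8.59,0,5],[0,0,0,0,8.59,0,5],[0,0,0,0,0,0,5],[0,0,0,0,0,0,5]]]'
python3 - <<'E'
from h import *
held()
s=sensors.state();print(s['joint_pos'].round(3),s['eef_pos'].round(4),R.from_quat(s['orientation'][[1,2,3,0]]).as_matrix().round(3))
E
```

```text
time_s: 17.15
eef_pos: [0.6429, 0.0874, 0.2008]
orientation: [-0.0, 0.707, 0.707, -0.0]
ft_force: [-0.7, 0.7, -0.4]
finger_gap: 0.0085
time_s: 18.15
eef_pos: [0.6425, 0.0884, 0.2006]
orientation: [-0.395, 0.587, 0.586, 0.396]
ft_force: [0.2, 1.4, 0.2]
finger_gap: 0.0084
scene 184 low [0.6348 0.1003 0.0438] zmin 0.0363 high [0.6441 0.1089 0.2023] dir [ 0.089 -0.107  0.99 ]
top 80 low [0.632  0.0952 0.0391] zmin 0.03 high [0.642  0.1087 0.2057] dir [-0.082 -0.025 -0.996]
[-0.37   0.79   1.273  1.058  1.688 -0.598] [0.6426 0.089  0.2019] [[-0.002  1.     0.002]
 [ 0.374 -0.002  0.927]
 [ 0.927  0.003 -0.374]]
```

```bash
sed -i 's/def held():/def held(zm=.03):/; s/P\[:,2\]>.03)/P[:,2]>zm)/' h.py; python3 -m handwheel '[[[-0.6,0.06,0.24,0,0,0,5],[-0.6,0,0.24,0,0,0,5],[-0.3,0,0.12,0,0,0,5],[0,0,0,0,0,0,5],[0,0,0,0,0,0,5]]]'
python3 - <<'E'
from h import *
held(.0895)
s=sensors.state();print(s['eef_pos'].round(4))
E
```

```text
time_s: 18.75
eef_pos: [0.644, 0.0885, 0.1604]
orientation: [-0.396, 0.586, 0.585, 0.397]
ft_force: [0.3, -0.8, -0.2]
finger_gap: 0.0081
scene 49 low [0.6467 0.0811 0.091 ] zmin 0.0898 high [0.6472 0.1099 0.1648] dir [ 0.022 -0.371 -0.928]
top 19 low [0.6483 0.1021 0.1494] zmin 0.1407 high [0.6442 0.1087 0.163 ] dir [-0.167  0.398  0.902]
[0.6442 0.0884 0.1609]
```

```bash
python3 -m handwheel '[[[-0.6,0,0.24,0,0,0,5],[-0.6,0,0.24,0,0,0,5],[-0.43,0,0.18,0,0,0,5],[0,0,0,0,0,0,5],[0,0,0,0,0,0,5]]]'
python3 - <<'E'
from h import *
im,d=cams.get_image("scene");cv2.imwrite("pics/s6.png",cv2.resize(im[140:300,280:480],None,fx=3,fy=3)[:,:,::-1])
E
```

```text
time_s: 19.35
eef_pos: [0.644, 0.0887, 0.1162]
orientation: [-0.396, 0.586, 0.584, 0.397]
ft_force: [0.1, -0.4, -0.5]
finger_gap: 0.0079
```

View pics/s6.png

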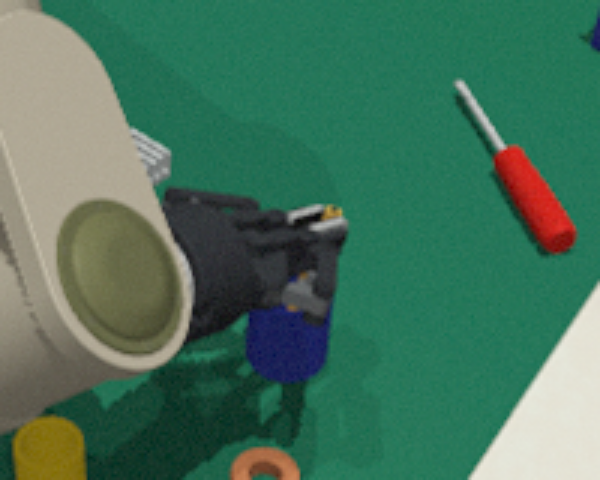

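The second rod's end is inside the cup, beside the first, with no force. Release.

```bash
python3 -m handwheel '[[[0,0,0,0,0,0,20],[0,0,0,0,0,0,30],[0,0,0,0,0,0,40],[0,0,0,0,0,0,40],[0,0,-0.5,0,0,0,40],[0,0,-0.8,0,0,0,40],[0,0,-1,0,0,0,40],[0.5,0,-1,0,0,0,40],[1,0,-0.5,0,0,0,40],[1,0,0,0,0,0,40]]]'; python3 -m handwheel '[[[0.5,0,0,0,-8.59,0,40],[0,0,0,0,-8.59,0,40],[0,0,0,0,-8.59,0,40],[0,0,0,0,-8.59,0,40],[0,0,0,0,-8.59,0,40],[0,0,0,0,-8.59,0,60],[0,0,0,0,-8.59,0,60],[0,0,0,0,-8,0,60],[0,0,0,0,0,0,60]]]'
python3 - <<'E'
from h import *
im,d=cams.get_image("scene");cv2.imwrite("pics/s7.png",cv2.resize(im[160:320,260:460],None,fx=3,fy=3)[:,:,::-1])
s=sensors.state();print(s['joint_pos'].round(3),s['eef_pos'].round(4),s['orientation'].round(3))
E
```

```text
time_s: 20.4
eef_pos: [0.6441, 0.0202, 0.2116]
orientation: [-0.395, 0.587, 0.584, 0.398]
ft_force: [0.1, -0.6, -0.5]
finger_gap: 0.0401
time_s: 21.3
eef_pos: [0.6439, 0.0292, 0.2227]
orientation: [0.001, 0.708, 0.707, 0.0]
ft_force: [0.1, 0.0, 0.5]
finger_gap: 0.0602
[-0.139  0.605  1.146  0.004  1.39  -0.137] [0.6438 0.0284 0.2221] [-0.001  0.708  0.706  0.001]
```

View pics/s7.png

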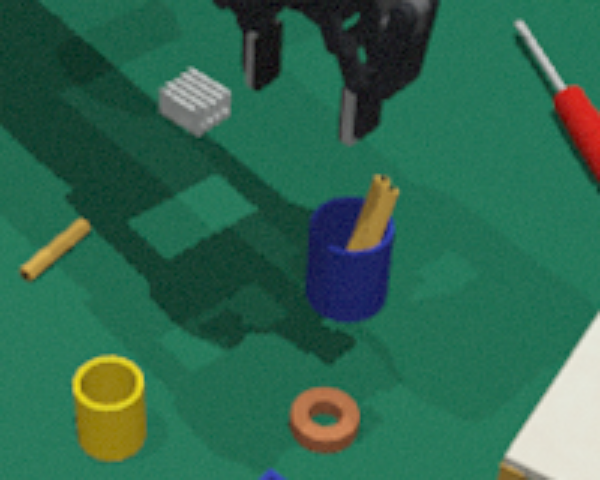

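Both long rods stand in the blue cup. Now the short one.

```bash
python3 -m handwheel '[[[-0.13,-0.89,0.3,0,0,0,60],[-0.13,-0.89,0.3,0,0,0,60],[-0.13,-0.89,0.6,0,0,0,60],[-0.13,-0.89,0.6,0,0,0,60],[-0.13,-0.89,0.7,0,0,0,60],[-0.13,-0.89,0.7,0,0,0,60],[-0.13,-0.89,0.7,0,0,0,60],[-0.12,-0.9,0.7,0,0,-6,60],[0,0,0,0,0,0,60],[0,0,0,0,0,0,60]]]'
python3 - <<'E'
from h import *
for n in("top","scene"):cams.get_image(n);rods(n,"short_1",.2)
s=sensors.state();print(s['joint_pos'].round(3),s['eef_pos'].round(4),R.from_quat(s['orientation'][[1,2,3,0]]).as_matrix().round(3))
E
```

```text
time_s: 22.35
eef_pos: [0.4661, 0.002, 0.1068]
orientation: [-0.001, 0.672, 0.741, 0.001]
ft_force: [0.1, 0.9, 0.0]
finger_gap: 0.0602
scene short_1 0.46 c [ 0.4671 -0.0146] mean [ 0.468  -0.0164] size [14.1 62.2] ang 96.1 px 277.0 243.0
[-0.247  0.372  1.853  0.003  0.915 -0.349] [0.4664 0.0028 0.1069] [[-0.1    0.995  0.001]
 [ 0.995  0.1    0.002]
 [ 0.002  0.002 -1.   ]]
```

```bash
python3 -m handwheel '[[[0,0,0.8,0,0,0,60],[0,0,0.8,0,0,0,60],[0,0,0.8,0,0,0,60],[0,0,0.5,0,0,0,60],[0,0,0.3,0,0,0,60],[0,0,0,0,0,0,30],[0,0,0,0,0,0,5],[0,0,0,0,0,0,5],[0,0,0,0,0,0,5],[0,0,0,0,0,0,5]]]' 60; python3 -m handwheel '[[[0,0,0,0,0,0,5],[0,0,0,0,0,0,5],[0,0,-0.5,0,0,0,5],[0,0,-1,0,0,0,5],[0,0,-1,0,0,0,5],[0,0,-1,0,0,0,5],[0,0,-1,0,0,0,5],[0,0,-1,0,0,0,5],[0,0,-0.6,0,0,6,5],[0,0,0,0,0,0,5]]]'; python3 -c "
from h import *
print(sensors.state()['eef_pos'].round(4));cams.get_image('scene')
f,cx,cy,t,M=cam('scene')
for n in ('scene','top'):
    im,d=cams.get_image(n)
    for o in cams.outline_of('low_cup',n)[:1]:
        P=cloud(n,o['mask'],d);r=P[P[:,2]>.043];print(n,o['confidence'],cv2.minEnclosingCircle(r[:,:2].astype(np.float32)),len(r))
"
```

```text
time_s: 23.55
eef_pos: [0.4659, 0.0033, 0.0272]
orientation: [0.0, 0.67, 0.742, 0.001]
ft_force: [0.1, -0.2, 5.2]
finger_gap: 0.0083
time_s: 24.55
eef_pos: [0.4663, 0.0029, 0.1809]
orientation: [0.001, 0.708, 0.706, 0.002]
ft_force: [-0.1, 0.4, -0.7]
finger_gap: 0.0085
[0.4663 0.0029 0.1809]
scene 0.86 ((0.6077014803886414, -0.09437999129295349), 0.02172126993536949) 158
top 0.97 ((0.605663001537323, -0.09493619948625565), 0.020806580781936646) 163
```

```bash
python3 -m handwheel '[[[-0.7,0.935,0,0,0,0,5],[-0.7,0.935,0,0,0,0,5],[-0.7,0.935,0,0,0,0,5],[-0.7,0.935,0,0,0,0,5],[-0.7,0.935,0,0,0,0,5],[-0.7,0.935,0,0,0,0,5],[0,0,0,0,8.1,0,5],[0,0,0,0,8.59,0,5],[0,0,0,0,8.59,0,5],[0,0,0,0,8.59,0,5]]]'; python3 -m handwheel '[[[0,0,0,0,8.59,0,5],[0,0,0,0,8.59,0,5],[0,0,0,0,8.59,0,5],[0,0,0,0,8.59,0,5],[-0.6,0,0.24,0,0,0,5],[-0.6,0,0.24,0,0,0,5],[0,0,0,0,0,0,5],[0,0,0,0,0,0,5]]]'
python3 - <<'E'
from h import *
held(.053)
s=sensors.state();print(s['joint_pos'].round(3),s['eef_pos'].round(4),R.from_quat(s['orientation'][[1,2,3,0]]).as_matrix().round(3))
E
```

```text
time_s: 25.8
eef_pos: [0.6055, -0.1026, 0.1783]
orientation: [-0.208, 0.676, 0.675, 0.209]
ft_force: [0.1, 0.7, -0.7]
finger_gap: 0.0084
time_s: 26.6
eef_pos: [0.6056, -0.1017, 0.1466]
orientation: [-0.396, 0.586, 0.585, 0.397]
ft_force: [0.4, -0.4, 0.9]
finger_gap: 0.0083
scene 45 low [ 0.6097 -0.0962  0.0943] zmin 0.0938 high [ 0.6083 -0.0798  0.1505] dir [-0.036 -0.198 -0.979]
top 43 low [ 0.5894 -0.091   0.0544] zmin 0.053 high [ 0.6046 -0.0802  0.1514] dir [-0.152 -0.088 -0.985]
[-0.652  0.92   1.18   0.886  1.873 -0.769] [ 0.6057 -0.102   0.1474] [[-0.001  1.     0.003]
 [ 0.371 -0.002  0.929]
 [ 0.929  0.002 -0.371]]
```

```bash
python3 -m handwheel '[[[-0.6,0,0.24,0,0,0,5],[-0.6,0,0.24,0,0,0,5],[-0.6,0,0.24,0,0,0,5],[-0.38,0,0.15,0,0,0,5],[-0.2,0,0.08,0,0,0,5],[0,0,0,0,0,0,5],[0,0,0,0,0,0,5]]]'
python3 - <<'E'
from h import *
im,d=cams.get_image("scene");cv2.imwrite("pics/s8.png",cv2.resize(im[210:370,210:410],None,fx=3,fy=3)[:,:,::-1])
E
```

```text
time_s: 27.4
eef_pos: [0.6056, -0.1023, 0.0826]
orientation: [-0.396, 0.586, 0.584, 0.398]
ft_force: [-0.4, -0.4, 0.1]
finger_gap: 0.0082
```

View pics/s8.png

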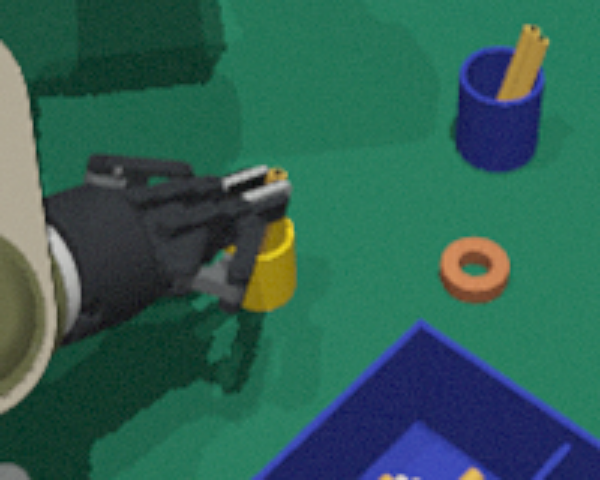

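The short rod's end is inside the yellow cup. Release, retreat, then the final check.

```bash
python3 -m handwheel '[[[0,0,0,0,0,0,20],[0,0,0,0,0,0,30],[0,0,0,0,0,0,40],[0,0,0,0,0,0,40],[0,0,-0.5,0,0,0,40],[0,0,-0.8,0,0,0,40],[0.4,0,-1,0,0,0,40],[0.8,0,-1,0,0,0,40],[1,0,-0.5,0,0,0,40],[1,0,0,0,0,0,40]]]'; python3 -m handwheel '[[[0.5,-1,0,0,-8.59,0,40],[0,-1,0,0,-8.59,0,40],[0,-1,0,0,-8.59,0,40],[0,-1,0,0,-8.59,0,40],[0,-1,0,0,-8.59,0,40],[0,-1,0,0,-8.59,0,60],[0,-1,0,0,-8.59,0,60],[0,0,0,0,-8,0,60],[0,0,0,0,0,0,60]]]'
python3 - <<'E'
from h import *
for n in("top","scene"):
    im,d=cams.get_image(n)
    hsv=cv2.cvtColor(im,cv2.COLOR_RGB2HSV)
    m=(hsv[:,:,0]>10)&(hsv[:,:,0]<28)&(hsv[:,:,1]>130)&(hsv[:,:,2]>70);P=cloud(n,m,d)
    for c in([.632,.0937],[.6065,-.0943]):
        Q=P[np.all(abs(P[:,:2]-c)<.04,1)];print(n,"top z of brass/yellow",Q[:,2].max().round(4))
    for q,h in(("tall_cup",.063),("low_cup",.049)):
        for o in cams.outline_of(q,n)[:1]:
            C=cloud(n,o["mask"],d);r=C[(C[:,2]>h-.006)&(C[:,2]<h+.004)];c,rad=cv2.minEnclosingCircle(r[:,:2].astype(np.float32));print(n,q,np.round(c,4),round(rad,4))
    if n=="top": a=cv2.resize(im[160:360,200:450],None,fx=1.6,fy=1.6)
    else: b=cv2.resize(im[200:360,240:440],None,fx=2,fy=2)
cv2.imwrite("pics/f.png",np.hstack([a,b])[:,:,::-1])
E
```

```text
time_s: 28.45
eef_pos: [0.6051, -0.1633, 0.1933]
orientation: [-0.395, 0.587, 0.584, 0.398]
ft_force: [1.2, 0.5, -0.2]
finger_gap: 0.0397
time_s: 29.35
eef_pos: [0.4301, -0.1548, 0.2046]
orientation: [0.0, 0.708, 0.707, 0.001]
ft_force: [0.4, -1.0, 0.0]
finger_gap: 0.06
top top z of brass/yellow 0.0886
top top z of brass/yellow 0.0665
top tall_cup [0.6317 0.0935] 0.027
top low_cup [ 0.6056 -0.0948] 0.0208
scene top z of brass/yellow 0.0869
scene top z of brass/yellow 0.0658
scene tall_cup [0.6338 0.0941] 0.028
scene low_cup [ 0.6073 -0.0945] 0.0217
```

View pics/f.png

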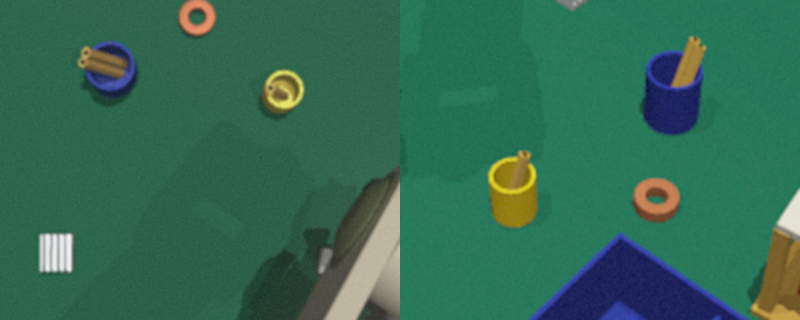

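All three are seated, the cups haven't moved and the robot is clear. Handing in.

```bash
python3 -c "
from cell import ticket
print(ticket.job_done())"
```

```text
the job is handed in; nothing more can be done
None
```

All three standoffs are in their cups and the job is handed in, at about 29.5 s of the 72 s allowed. Both long ones are in the tall blue cup and the short one is in the low yellow cup. I gripped each near one end, tilted it to about 20° off vertical, lowered the free end into the cup and let it drop the last few centimetres.

**Seating:** in the last pictures the rods lean in their cups with their tops at about 87–89 mm (blue) and 66 mm (yellow). That is where they should be if they reach the bottom.

**Cups:** both cups stand upright. Each camera puts their rims within about 1 mm of where it had them at the start.

**Forces:** the wrist force stayed under about 7 N at every reading, but I only read it at the end of each move.

**Disagreements:** the two cameras differ by about 2 mm on the cup positions, which is within the calibration. The finger opening read about 8 mm on the 10 mm standoffs, but the grip held every time.

**Not checked:** I didn't re-measure the bystander objects. I saw no contact with any of them. The choke and the heat sink look undisturbed in the final crops, but the screwdriver, capacitor and relay weren't in that last picture.

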